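# Park the red spring pin and open the sizing slide

### The arm

A 6-joint arm with a two-finger parallel gripper is mounted at the origin on a cart in front of the work surface, level with it; the furniture and walls round the work are solid. World frame = base frame: x ahead of the robot, y to its left, z up, the work surface at z = 0. Lengths are in m, angles in rad, forces in N, time in s.
With the tool pointing down it reaches from about 0.375 to 0.9 m from the base axis. Payload 3.1 kg.
Tool frame: the origin (TCP) lies at the very end of the fingers, on their centre line; the grasp point (between the pads) lies 19 mm behind it (grip_depth is the distance from the TCP to the grasp point, in m); z points along the fingers, y is the line along which they close (so a half turn about z gives the same grasp; the last joint's range is limited). The gripper opens to 85 mm and grips with 20 to 120 N. Pads are 22 mm wide; open, the fingers measure 114 mm over their backs; the gripper's body (76 mm by 85 mm) begins 54 mm behind the grasp point. The pads swing forward as they close: fully open they stand 13 mm farther back than shut.
Start: joints at [1.038, 0.527, 1.433, -0, 1.181, -0.178], TCP at [0.217, 0.586, 0.231] pointing down, gripper open.
Joint ranges: [-3.08, 3.08], [-0.75, 2.2], [0.22, 2.44], [-1.43, 4.57], [0, 2.65], [-2.85, 2.85]. Speed limits (rad/s): [2.79, 2.79, 3.14, 3.14, 3.14, 3.14].

### API

Orientations are given as a unit quaternion [x, y, z, w].
In Python, from station import * gives the robot as it stands.
- The arm moves only by the tool apply_moves, never from a script. Its argument "plan" is a list of rows, each a list of 7 numbers: the shift along the tool's x, y, z in m, then the turn, a rotation vector about the tool's x, y, z in rad, then the gripper command: -1 is fully open, 1 is shut, values between are in proportion. In form: [[dx, dy, dz, wx, wy, wz, jaw], ...]. A call has 1 to 8 rows; each row shifts and turns the commanded pose from where the row before left it, along the tool's axes as they then stand; what a row does not reach is not made up. A row lasts 1/8 s, in which the tool goes at most 62.5 mm and 10.7 degrees, less where a joint would pass 70% of its speed; a pose out of reach is approached as far as the arm can. A call is refused whole if a number of a shift passes 0.0625 or a number of a turn 0.188, either way. A call with a gripper value outside its range is refused whole. The fingers move at their own pace and stop on an object; "force" is the grip in N (left out, the last holds). Time passes only in rows, so rows that do not move let the fingers close. It gives the time, the measured TCP pose, the force, the opening and the grip force at its end, in the units of the state.
- sense(): the state, without advancing time (a new reading comes with each control period).
- snapshot(name): name is "side" or "top"; returns the picture (384x512x3 uint8, red, green, blue); there is no depth.
- calibration(name): a dict with "camera_matrix" (3x3 intrinsics, pixels), "k1" (the pictures are not rectified: a ray, as slopes to the right and down, at radius r is drawn at 1 + k1 r^2 times it, then the intrinsics apply), "R" (3x3) and "t" (3): a world point X has camera coordinates R X + t. Camera axes: x right, y down, z forward; pixel columns grow to the right and rows downward; lengths in m; the calibration is good to about 2 mm. A picture is of the moment at which its call begins. calibration takes no time and is no camera call.
- sign_off(): hands the job in; it is judged then, once.
The state is a dict: "t": time; "q": joint angles; "qd": joint speeds; "tau": joint torques, N m; "tcp_pos": TCP position; "tool_rot": TCP orientation; "force": force on the tool from outside, world axes, zero at the start; "ft_torque": the same for the moment, N m; "finger_gap": opening from 0.0 (shut) to 1.0 (fully open); "gripper_force": force on a finger pad.
Only numpy, scipy, OpenCV 4.12 (cv2) and the standard library are available. Lean on these libraries where they do the work, as an engineer would, in place of code of your own. Each camera call takes 0.05 s, during which the arm holds its last target. There are 200 camera calls.

### The job

Two sizing slides stand on the bench, one with a red and one with a blue T-handle; the stop of each is locked by a spring pin. On the red one, pull the T-handle up, give it a quarter turn so that the pin rests in its notch and stays out, and only then slide the stop all the way to the open end of its rail. Let go, with the pin still parked out, and leave the blue slide as it is.

Things in the scene. Friction and masses are not known exactly. Their poses are not given: they have to be found in the camera images.
- red_gauge: sizing slide with the red T-handle, fixed to the bench: plywood plate 176 x 80 x 10 mm, steel rail along x, end blocks 32 mm high. Origin under its centre, on the bench; z up. The stop (grey carriage 56 x 56 mm, top at 33 mm; on it a square dark pin housing 32 x 32 mm, top at 57 mm) starts locked at the +x end of the rail and opens towards this body's -x, roughly towards the robot
- red_handle (a point): centre of the red T-handle, a plastic bar 48 mm long (x), 12 wide (y) and 20 high on the pin's upright stem, about which it turns; it rides on the middle of the stop. Pin in: centre 90 mm above the bench, bar along the rail, underside 23 mm above the housing, and a cross pin keeps it from turning. Lifted by over 16 mm it turns freely, up to 106 degrees either way
- red_pin (a joint): lift of the red pin and its handle, m: 0 in, 0.026 at most; a spring pulls it down (5 N in, 9 N at the top). Lift about 0.02 to turn. After a quarter turn either way, bar across the rail, lowering it or letting go sinks the brass cross pin into a notch 12 mm wide, where it rests at 0.0125, clear of the rail. Let go at another angle it may spring back in
- red_slide (a joint): place of the red stop along its rail, m: 0 locked (pin in a hole of the rail), 0.08 fully open against the other end. With the pin out about 2 N move it and it stays where it is left; it may be moved by its handle or pushed at the carriage or housing
- blue_handle (a point): centre of the blue T-handle of the other sizing slide, alike in all but colour; this one must stay locked

How it is judged:
By the outcome, as a careful person would: the job done as asked, in the order asked, and still so for the second after the job is handed in, with the robot touching nothing.
It also fails if it takes over 34 s, if anything falls off the work surface, if the arm or the gripper's body presses on something with over 40 N, if the wrist force passes 120 N, or if a joint passes its speed limit or range.

## Working session

There is one attempt and no reset: what is moved stays moved. The work goes in short steps, Python scripts to look and compute and a tool call to move; the robot and the scene stay as the last step left them, time stands still between calls to the robot, and variables do not carry over. Pictures are saved under pics/ and viewed, at most 10 in all, crops included, and the job is handed in when it is done.

Besides the shell and the picture viewer there is one more tool, called after "Call:" as name(argument=value, ...), one argument or row to a line, values as JSON. apply_moves: Moves the arm, as the interface text tells. Its arguments: {"type":"object","properties":{"plan":{"type":"array"},"force":{"type":"number"}},"required":["plan"]}

```bash
mkdir -p pics; python3 - <<'E'
from station import *
import cv2,numpy as np
ims=[]
for n in("side","top"):
    im=snapshot(n); cv2.imwrite(f"pics/{n}0.png",im[...,::-1])
    c=calibration(n); print(n,c["k1"],np.round(c["camera_matrix"],1).tolist(),"cam at",(-np.array(c["R"]).T@np.array(c["t"])).round(3))
s=sense();print({k:np.round(v,3).tolist() for k,v in s.items()})
E
```

```text
side -0.009943019147942976 [[399.8, 0.0, 261.8], [0.0, 399.8, 181.9], [0.0, 0.0, 1.0]] cam at [ 0.577 -0.629  0.676]
top -0.1173483623169732 [[362.1, 0.0, 252.6], [0.0, 362.1, 187.8], [0.0, 0.0, 1.0]] cam at [0.51  0.002 0.999]
{'t': 0.1, 'q': [1.037, 0.528, 1.434, 0.0, 1.181, -0.178], 'qd': [-0.001, -0.001, -0.002, 0.0, 0.001, -0.0], 'tau': [0.001, -44.331, -17.859, -0.0, 0.004, 0.0], 'tcp_pos': [0.217, 0.586, 0.23], 'tool_rot': [0.176, 0.984, -0.001, -0.0], 'force': [0.062, -0.569, -0.642], 'ft_torque': [-0.021, 0.055, 0.033], 'gripper_force': 0.0, 'finger_gap': 0.998}
```

View pics/top0.png

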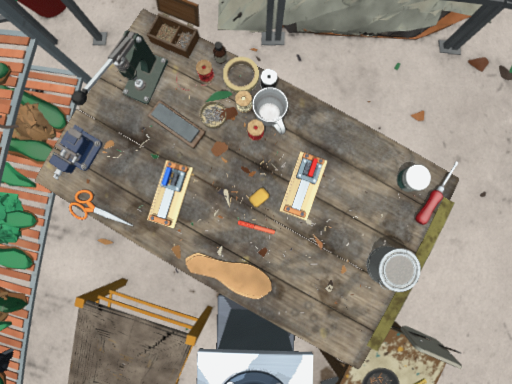

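View pics/side0.png

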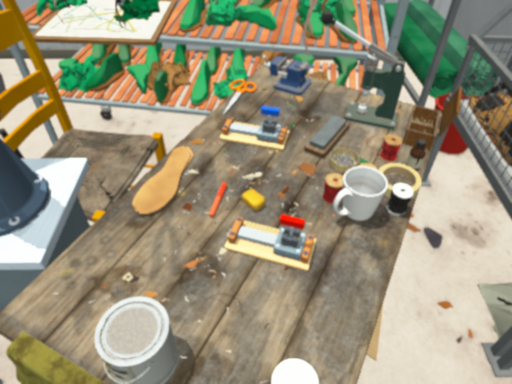

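The red handle is at about (313,167) in the top view and (292,221) in the side view. Its plate runs from about (294,210) to (315,157) in the top view. The mug stands at (270,105) in the top view, beyond the slide. Next I triangulate.

```bash
cat > h.py <<'E'
from station import *
import cv2,numpy as np
def ray(n,uv):
    c=calibration(n);K=np.array(c["camera_matrix"]);d=np.array([c["k1"],0,0,0,0.])
    p=cv2.undistortPoints(np.array([[uv]],float),K,d)[0,0]
    R=np.array(c["R"]);return -R.T@np.array(c["t"]),R.T@np.array([*p,1])
def onz(n,uv,z):
    o,d=ray(n,uv);return o+d*(z-o[2])/d[2]
def tri(a,b):
    (o,d),(p,e)=ray("top",a),ray("side",b)
    s=np.linalg.lstsq(np.c_[d,-e],p-o,rcond=None)[0];return (o+d*s[0]+p+e*s[1])/2,np.linalg.norm(o+d*s[0]-p-e*s[1])
def blob(im,h,win,smin=150,vmin=60):
    hsv=cv2.cvtColor(im,cv2.COLOR_RGB2HSV);H=hsv[...,0].astype(int)
    m=(np.minimum(abs(H-h),180-abs(H-h))<9)&(hsv[...,1]>smin)&(hsv[...,2]>vmin)
    w=np.zeros(m.shape,bool);x0,x1,y0,y1=win;w[y0:y1,x0:x1]=1
    return (m&w).astype(np.uint8)
def desc(m):
    n,l,st,c=cv2.connectedComponentsWithStats(m);i=1+np.argmax(st[1:,4])
    (x,y),(w,h),a=r=cv2.minAreaRect(np.argwhere(l==i)[:,::-1].astype(np.float32))
    return c[i],st[i],r
E
python3 - <<'E'
from h import *
T=snapshot("top");S=snapshot("side")
a=desc(blob(T,0,(290,340,145,200)));b=desc(blob(S,0,(270,315,205,240)));print(a,b)
print("red",tri(a[0],b[0]), onz("top",a[0],.1), onz("side",b[0],.09))
# bar and plate ends
box=cv2.boxPoints(a[2]);print([onz("top",p,.1)[:2].round(4) for p in box])
# plate mask (yellowish light)
for n,im,w in(("top",T,(270,340,140,225)),("side",S,(215,325,210,275))):
    hsv=cv2.cvtColor(im,cv2.COLOR_RGB2HSV);m=cv2.inRange(hsv,(12,60,170),(32,200,255));z=np.zeros_like(m);z[w[2]:w[3],w[0]:w[1]]=m[w[2]:w[3],w[0]:w[1]]
    r=cv2.minAreaRect(np.argwhere(z>0)[:,::-1].astype(np.float32))
    P=np.array([onz(n,p,.01)[:2] for p in cv2.boxPoints(r)]);print(n,r,P.round(3).tolist(),P.mean(0).round(4),"sides",np.linalg.norm(np.roll(P,-1,0)-P,axis=1).round(3))
    e=np.roll(P,-1,0)-P;print(np.degrees(np.arctan2(e[:,1],e[:,0])).round(1))
v=np.hstack([cv2.resize(T[140:230,260:350],(400,400),interpolation=2),cv2.resize(S[200:280,215:330],(400,400*80//115),interpolation=2) if 0 else cv2.resize(S[195:285,230:320],(400,400),interpolation=2)])
cv2.imwrite("pics/c1.png",v[...,::-1])
E
```

```text
(array([312.43478261, 166.80434783]), array([308, 158,  10,  19,  92], dtype=int32), ((312.3999938964844, 166.8000030517578), (5.0596442222595215, 18.973661422729492), 18.43494987487793)) (array([291.56470588, 220.78823529]), array([279, 214,  26,  15, 255], dtype=int32), ((291.4646911621094, 220.6588134765625), (25.923192977905273, 10.629592895507812), 12.528807640075684))
red (array([ 0.65091996, -0.13454301,  0.09018595]), np.float64(0.0008542425490337989)) [ 0.64983086 -0.13307103  0.1       ] [ 0.65051317 -0.13445215  0.09      ]
[array([ 0.6288, -0.1195]), array([ 0.6748, -0.1344]), array([ 0.671 , -0.1465]), array([ 0.625 , -0.1316])]
top ((303.1787414550781, 185.59951782226562), (29.26126480102539, 63.70210266113281), 19.653823852539062) [[0.541, -0.055], [0.708, -0.112], [0.682, -0.189], [0.516, -0.131]] [ 0.6117 -0.1218] sides [0.177 0.081 0.177 0.08 ]
[ -18.7 -108.6  160.8   71.6]
side ((265.41473388671875, 242.57080078125), (102.8372573852539, 57.46480941772461), 2.563770055770874) [[0.498, -0.188], [0.493, -0.039], [0.72, -0.054], [0.698, -0.2]] [ 0.6023 -0.1206] sides [0.149 0.227 0.148 0.2  ]
[ 91.8  -3.7 -98.7 176.5]
```

View pics/c1.png

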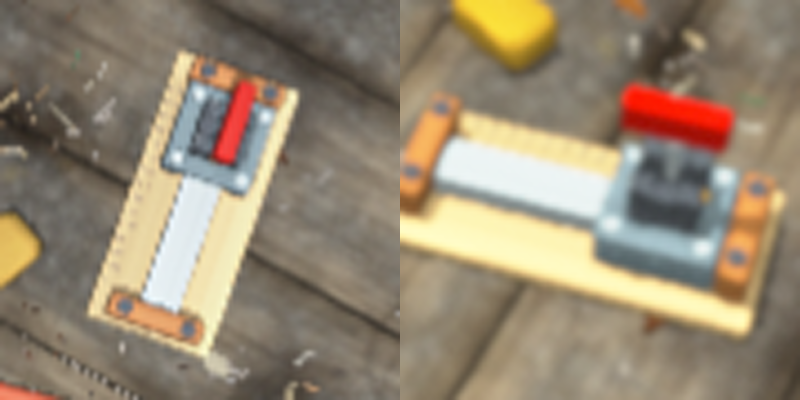

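The red handle is at about (0.650, -0.134, 0.090) with the rail's yaw at -18.7°, so the tool's yaw already fits. The quarter turn has to be +90° about tool z because of the last joint's range.

Call:
apply_moves(
  plan=[
    [-0.047,-0.0375,0,0,0,-0.004,0.1],
    [-0.047,-0.0375,0,0,0,-0.004,0.1],
    [-0.047,-0.0375,0,0,0,-0.004,0.1],
    [-0.047,-0.0375,0,0,0,-0.004,0.1],
    [-0.047,-0.0375,0,0,0,-0.004,0.1],
    [-0.047,-0.0375,0,0,0,-0.004,0.1],
    [-0.047,-0.0375,0,0,0,-0.004,0.1],
    [-0.047,-0.0375,0,0,0,0,0.1],
  ],
  force=60,
)

```text
t: 1.2
tcp_pos: [0.472, 0.1759, 0.2314]
tool_rot: [0.163, 0.987, 0.0, 0.0]
force: [0.5, 0.4, 0.3]
finger_gap: 0.451
gripper_force: 0.0
```

Call:
apply_moves(
  plan=[
    [-0.047,-0.0375,0,0,0,0,0.1],
    [-0.047,-0.0375,0,0,0,0,0.1],
    [-0.047,-0.0375,0,0,0,0,0.1],
    [-0.047,-0.0375,0,0,0,0,0.1],
    [-0.047,-0.0375,0,0,0,0,0.1],
    [-0.047,-0.0375,0,0,0,0,0.1],
    [0,0,0,0,0,0,0.1],
    [0,0,0,0,0,0,0.1],
  ],
)

```text
t: 2.2
tcp_pos: [0.6652, -0.1257, 0.2305]
tool_rot: [0.163, 0.987, 0.0, -0.001]
force: [-0.6, 0.8, 0.1]
finger_gap: 0.448
gripper_force: 0.0
```

```bash
cat >> h.py <<'E'
from scipy.spatial.transform import Rotation as Ro
def err(target,yaw_y):
    s=sense();R=Ro.from_quat(s["tool_rot"]).as_matrix()
    print("tcp",np.round(s["tcp_pos"],4),"shift tool",(R.T@(np.array(target)-s["tcp_pos"])).round(4),"y ang",np.degrees(np.arctan2(R[1,1],R[0,1])).round(2),"wz",np.radians(-(yaw_y-np.degrees(np.arctan2(R[1,1],R[0,1])))).round(4),"zax",R[:,2].round(3),"q",np.round(s["q"],3),"gap",s["finger_gap"],"F",np.round(s["force"],1),"t",s["t"],s["gripper_force"])
E
python3 - <<'E'
from h import *
err([.6505,-.1342,.072],71.3)
print(tri((270,103),(365,180)))
S=snapshot("side");cv2.imwrite("pics/s2.png",cv2.resize(S[90:290,180:446],(800,600))[...,::-1])
E
```

```text
tcp [ 0.6652 -0.1257  0.2305] shift tool [ 0.0108 -0.0129  0.1585] y ang 71.24 wz -0.0011 zax [-0.002  0.001 -1.   ] q [-0.352  0.601  1.29   0.     1.252 -1.595] gap 0.44756479659450277 F [-0.6  0.8  0.1] t 2.2 0.0
(array([ 0.81503561, -0.02376871,  0.09135962]), np.float64(0.001632196205112007))
```

View pics/s2.png

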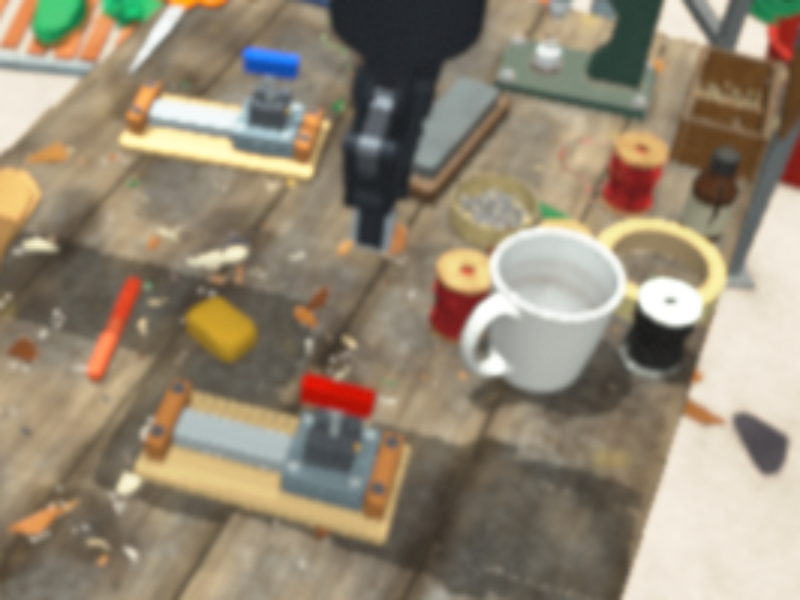

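The crop shows the gripper above and behind the slide in the image (tip at about (375,245)). The red handle at about (338,395) is free, and the mug is well clear of it. I correct, descend and check from close by.

Call:
apply_moves(
  plan=[
    [0.011,-0.013,0.04,0,0,0,0.1],
    [0,0,0.04,0,0,0,0.1],
    [0,0,0.03,0,0,0,0.1],
    [0,0,0,0,0,0,0.1],
    [0,0,0,0,0,0,0.1],
  ],
)

```text
t: 2.88
tcp_pos: [0.6521, -0.134, 0.1228]
tool_rot: [0.162, 0.987, -0.0, 0.001]
force: [-0.1, -0.1, -0.1]
finger_gap: 0.456
gripper_force: 0.0
```

```bash
python3 - <<'E'
from h import *
err([.6505,-.1342,.072],71.3)
S=snapshot("side");T=snapshot("top");v=np.hstack([cv2.resize(S[170:280,235:345],(400,400)),cv2.resize(T[130:220,260:350],(400,400))]);cv2.imwrite("pics/s3.png",v[...,::-1])
E
```

```text
tcp [ 0.6521 -0.134   0.1228] shift tool [ 0.0016 -0.0007  0.0508] y ang 71.36 wz 0.001 zax [ 0.002 -0.001 -1.   ] q [-0.37   0.706  1.415  0.     1.019 -1.616] gap 0.4556089787623656 F [-0.1 -0.1 -0.1] t 2.875 0.0
```

View pics/s3.png

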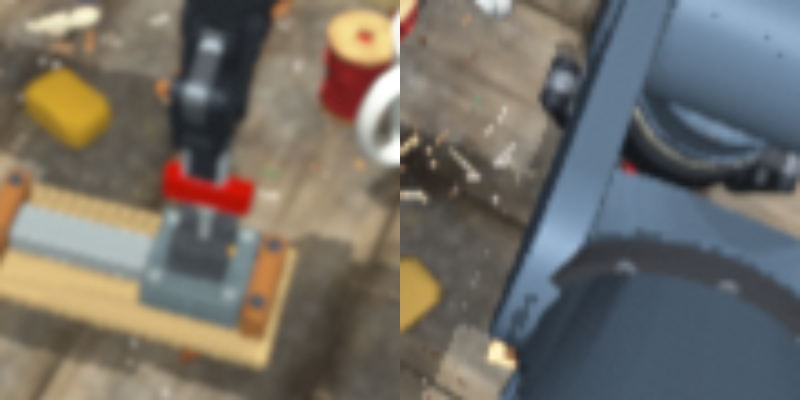

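In the side crop the fingers stand centred over the bar at about (207,180); the top view is blocked by the arm. I go down and grip.

Call:
apply_moves(
  plan=[
    [0.001,0,0.025,0,0,0,0.1],
    [0,0,0.024,0,0,0,0.1],
    [0,0,0,0,0,0,0.1],
    [0,0,0,0,0,0,1],
    [0,0,0,0,0,0,1],
    [0,0,0,0,0,0,1],
    [0,0,0,0,0,0,1],
    [0,0,0,0,0,0,1],
  ],
  force=60,
)

```text
t: 3.98
tcp_pos: [0.6518, -0.1348, 0.0742]
tool_rot: [0.163, 0.987, -0.0, 0.002]
force: [-0.5, 1.4, 6.7]
finger_gap: 0.129
gripper_force: 60.8
```

Call:
apply_moves(
  plan=[
    [0,0,-0.007,0,0,0,1],
    [0,0,-0.007,0,0,0,1],
    [0,0,-0.007,0,0,0,1],
    [0,0,0,0,0,0,1],
    [0,0,0,0,0,0,1],
  ],
)

```text
t: 4.6
tcp_pos: [0.6501, -0.1342, 0.0929]
tool_rot: [0.163, 0.987, 0.0, -0.0]
force: [2.3, 1.7, -6.5]
finger_gap: 0.127
gripper_force: 59.2
```

Call:
apply_moves(
  plan=[
    [0,0,-0.002,0,0,0,1],
    [0,0,0,0,0,0.1,1],
    [0,0,0,0,0,0.15,1],
    [0,0,0,0,0,0.15,1],
    [0,0,0,0,0,0,1],
  ],
)

```text
t: 5.22
tcp_pos: [0.6499, -0.1346, 0.095]
tool_rot: [0.355, 0.935, -0.0, -0.001]
force: [0.6, -1.0, -6.8]
finger_gap: 0.127
gripper_force: 59.0
```

```bash
python3 - <<'E'
from h import *
err([.6505,-.1342,.094],-18.7)
print(sense()["ft_torque"])
E
```

```text
tcp [ 0.6499 -0.1346  0.095 ] shift tool [-0.0002  0.0007  0.001 ] y ang 48.46 wz 1.1722 zax [-0.001 -0.    -1.   ] q [-3.720e-01  7.410e-01  1.433e+00 -1.000e-03  9.690e-01 -1.217e+00] gap 0.1266635940406663 F [ 0.6 -1.  -6.8] t 5.225 58.984155356884
[-0.22289007 -0.21374794  0.02392173]
```

It turns freely. I do the rest, 1.172 rad.

Call:
apply_moves(
  plan=[
    [0,0,0,0,0,0.17,1],
    [0,0,0,0,0,0.17,1],
    [0,0,0,0,0,0.17,1],
    [0,0,0,0,0,0.17,1],
    [0,0,0,0,0,0.17,1],
    [0,0,0,0,0,0.17,1],
    [0,0,0,0,0,0.15,1],
    [0,0,0,0,0,0,1],
  ],
)

```text
t: 6.22
tcp_pos: [0.6486, -0.1348, 0.0947]
tool_rot: [0.811, 0.585, -0.002, -0.001]
force: [-3.3, -3.5, -7.6]
finger_gap: 0.132
gripper_force: 59.0
```

```bash
python3 - <<'E'
from h import *
err([.6505,-.1342,.0865],-18.7)
print(sense()["ft_torque"])
S=snapshot("side");v=cv2.resize(S[170:280,235:345],(600,600));cv2.imwrite("pics/s4.png",v[...,::-1])
E
```

```text
tcp [ 0.6486 -0.1348  0.0947] shift tool [0.0012 0.0016 0.0082] y ang -18.44 wz 0.0045 zax [-0.004 -0.    -1.   ] q [-0.372  0.741  1.434 -0.002  0.97  -0.049] gap 0.13197512622499075 F [-3.3 -3.5 -7.6] t 6.225 59.00923043489456
[-0.55804563  0.4913158  -0.00825608]
```

View pics/s4.png

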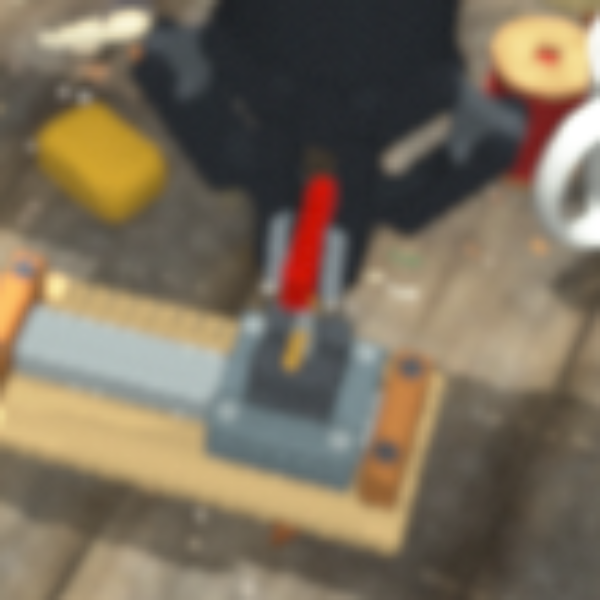

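The bar stands across the rail, with the brass cross pin visible at about (293,350), over the notch. I lower it into the notch and let go.

Call:
apply_moves(
  plan=[
    [0.001,0.001,0.003,0,0,0,1],
    [0,0,0.003,0,0,0,1],
    [0,0,0.002,0,0,0,1],
    [0,0,0,0,0,0,1],
    [0,0,0,0,0,0,1],
  ],
)

```text
t: 6.9
tcp_pos: [0.6504, -0.135, 0.087]
tool_rot: [0.811, 0.584, -0.002, -0.0]
force: [-3.2, -5.5, -7.4]
finger_gap: 0.13
gripper_force: 59.3
```

Call:
apply_moves(
  plan=[
    [0,0,0,0,0,0,0.55],
    [0,0,0,0,0,0,0.55],
    [0,0,0,0,0,0,0.55],
    [0,0,0,0,0,0,0.55],
  ],
)

```text
t: 7.4
tcp_pos: [0.6524, -0.1336, 0.088]
tool_rot: [0.812, 0.583, 0.001, 0.001]
force: [0.5, 0.0, -0.6]
finger_gap: 0.226
gripper_force: 0.0
```

```bash
python3 - <<'E'
from h import *
err([.6505,-.1342,.0865],-18.7)
S=snapshot("side");v=cv2.resize(S[170:280,235:345],(600,600));cv2.imwrite("pics/s5.png",v[...,::-1])
E
```

```text
tcp [ 0.6524 -0.1336  0.088 ] shift tool [-0.0011 -0.0017  0.0014] y ang -18.65 wz 0.0009 zax [ 0.002 -0.    -1.   ] q [-0.37   0.752  1.433  0.     0.955 -0.044] gap 0.22603416612265487 F [ 0.5  0.  -0.6] t 7.4 0.0
```

View pics/s5.png

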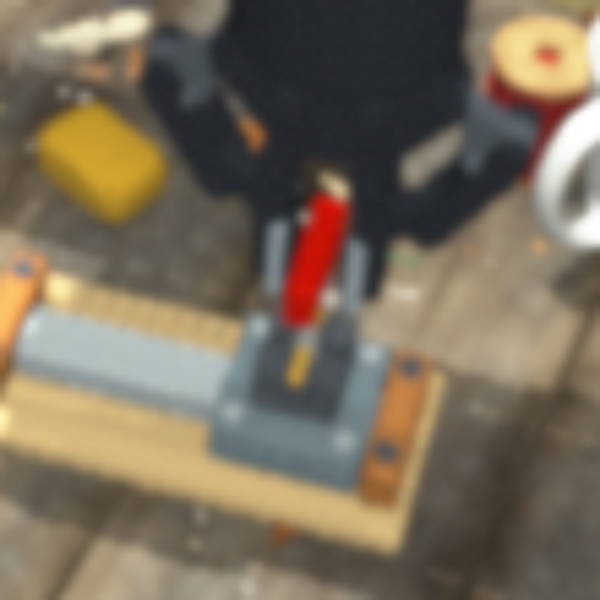

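After release the handle sank and rests in the notch, with the bar across the rail and the brass pin at about (297,365). I slide it along tool -y, with the fingers loose around the bar.

Call:
apply_moves(
  plan=[
    [0,-0.006,0,0,0,0,0.55],
    [0,-0.01,0,0,0,0,0.55],
    [0,-0.012,0,0,0,0,0.55],
    [0,-0.012,0,0,0,0,0.55],
    [0,-0.012,0,0,0,0,0.55],
    [0,-0.012,0,0,0,0,0.55],
    [0,0,0,0,0,0,0.55],
  ],
)

```text
t: 8.32
tcp_pos: [0.5888, -0.1124, 0.087]
tool_rot: [0.812, 0.583, -0.001, -0.002]
force: [-1.2, 0.8, 0.5]
finger_gap: 0.229
gripper_force: 0.0
```

Call:
apply_moves(
  plan=[
    [0,-0.008,0,0,0,0,0.55],
    [0,-0.006,0,0,0,0,0.55],
    [0,-0.004,0,0,0,0,0.55],
    [0,-0.002,0,0,0,0,0.55],
    [0,0,0,0,0,0,0.55],
    [0,0,0,0,0,0,0.55],
  ],
)

```text
t: 9.07
tcp_pos: [0.572, -0.1069, 0.0872]
tool_rot: [0.812, 0.583, -0.0, -0.0]
force: [1.0, -0.7, -0.8]
finger_gap: 0.224
gripper_force: 0.6
```

Call:
apply_moves(
  plan=[
    [0,-0.002,0,0,0,0,0.55],
    [0,-0.002,0,0,0,0,0.55],
    [0,0,0,0,0,0,0.55],
    [0,0,0,0,0,0,0.55],
  ],
)

```text
t: 9.57
tcp_pos: [0.5709, -0.1065, 0.0875]
tool_rot: [0.813, 0.583, 0.002, 0.002]
force: [5.9, -1.4, -3.8]
finger_gap: 0.227
gripper_force: 3.1
```

```bash
python3 - <<'E'
from h import *
err([.6505-.0758,-.1342+.0257,.0865],-18.7)
S=snapshot("side");v=cv2.resize(S[160:280,205:325],(600,600));cv2.imwrite("pics/s6.png",v[...,::-1])
E
```

```text
tcp [ 0.5709 -0.1065  0.0875] shift tool [-0.0006  0.0043  0.001 ] y ang -18.69 wz 0.0001 zax [ 0.005 -0.002 -1.   ] q [-0.377  0.665  1.666  0.     0.805 -0.051] gap 0.22675752795730933 F [ 5.9 -1.4 -3.8] t 9.575 3.1088507920503616
```

View pics/s6.png

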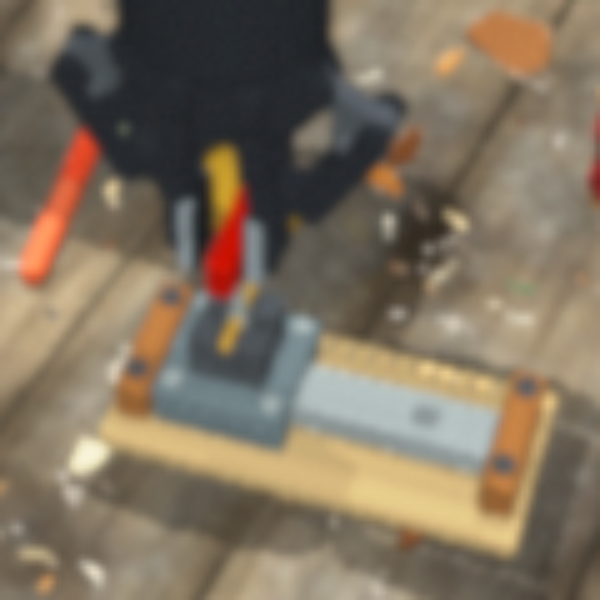

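The stop sits against the open-end block (contact at about (175,340)) with the bar across the rail and the force rising. I centre the fingers on the bar, check that they are free, and then withdraw.

Call:
apply_moves(
  plan=[
    [0,0.003,0,0,0,0,0.55],
    [0,0.002,0,0,0,0,0.55],
    [0,0,0,0,0,0,0.3],
    [0,0,0,0,0,0,0.3],
    [0,0,0,0,0,0,0.3],
  ],
)

```text
t: 10.25
tcp_pos: [0.5727, -0.107, 0.0873]
tool_rot: [0.812, 0.583, -0.0, -0.0]
force: [-0.2, -0.1, 0.5]
finger_gap: 0.35
gripper_force: 0.0
```

Call:
apply_moves(
  plan=[
    [0,0,-0.01,0,0,0,0.3],
    [0,0,-0.02,0,0,0,0.3],
    [0,0,-0.03,0,0,0,0.3],
    [0,0,-0.05,0,0,0,0.3],
    [0,0,-0.05,0,0,0,0.3],
    [0,0,0,0,0,0,0.3],
  ],
)

```text
t: 11.0
tcp_pos: [0.5759, -0.1082, 0.2528]
tool_rot: [0.812, 0.583, 0.003, 0.005]
force: [0.5, 0.7, -0.4]
finger_gap: 0.351
gripper_force: 0.0
```

```bash
python3 - <<'E'
from h import *
err([.6505-.0758,-.1342+.0257,.0865],-18.7)
S=snapshot("side");v=cv2.resize(S[160:280,205:325],(600,600));cv2.imwrite("pics/s7.png",v[...,::-1])
b=desc(blob(S,0,(235,270,180,235)));print(b,[onz("side",b[0],z) for z in(.0925,.1025)])
E
```

```text
tcp [ 0.5759 -0.1082  0.2528] shift tool [-0.0006 -0.0029  0.1663] y ang -18.67 wz 0.0006 zax [ 0.011 -0.004 -1.   ] q [-0.376  0.446  1.517  0.     1.167 -0.05 ] gap 0.3508794898847732 F [ 0.5  0.7 -0.4] t 11.0 0.0
(array([251.12408759, 208.58394161]), array([246, 198,  12,  22, 137], dtype=int32), ((251.30001831054688, 207.9000244140625), (7.602630615234375, 21.913463592529297), 26.56505012512207)) [array([ 0.57314011, -0.10500717,  0.0925    ]), array([ 0.57320265, -0.11398695,  0.1025    ])]
```

View pics/s7.png

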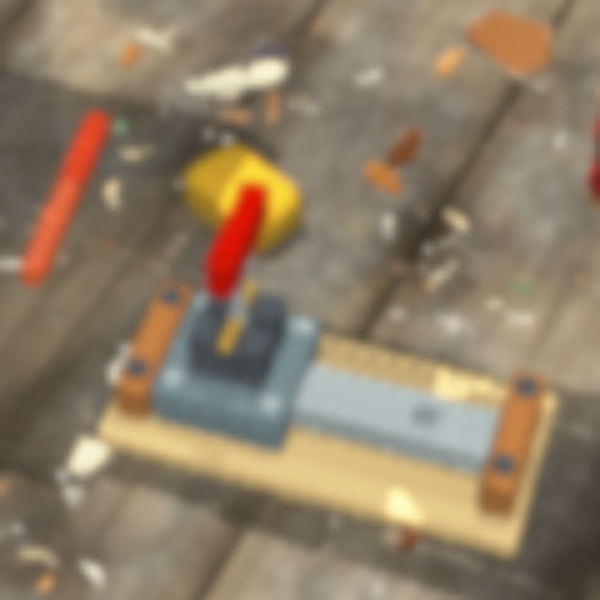

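The gripper is clear. The stop touches the open-end block, the rail hole is exposed at about (427,415), and the bar is parked across the rail. I hand it in.

```bash
python3 -c "
from station import *
print(sign_off())"
```

```text
the job is handed in; nothing more can be done
None
```

I lifted the red pin, gave it a quarter turn and parked it in its notch, then slid the stop to the open end and let go. The last picture shows the pin still parked out. The robot did not touch the blue slide, and I handed the job in at about 11 s.

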